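# Re-rack the thread spools in reverse order

## Task

For the second, mirrored cushion panel the threads are needed in the opposite order: move all four thread spools from the full rack into the cups of the empty rack in reverse order, so that the spool that stood nearest the wooden knob on the one rack stands furthest from the knob on the other, and so on along the row. Each spool must stand upright on the floor of its own cup; leave the other things on the table where they are.

Things in the scene. Friction and masses are not known exactly. Their poses are not given: they have to be found in the camera images.
- used_rack: The rack that is full at the start. Plywood board 302x78x14 mm, fixed. Origin: table level, under the middle of the cup row; y along the row towards the dark wooden knob (26 mm wide, top 47 mm above table, at y=+147 mm). Four round cups at y=+99, +33, -33, -99 mm, x=0: inside 56, outside 62 mm across; floor 17 mm, rim 22 mm above table.
- new_rack: The rack that is empty at the start, otherwise alike. Plywood board 302x78x14 mm, fixed. Origin: table level, under the middle of the cup row; y along the row towards the dark wooden knob (26 mm wide, top 47 mm above table, at y=+147 mm). Four round cups at y=+99, +33, -33, -99 mm, x=0: inside 56, outside 62 mm across; floor 17 mm, rim 22 mm above table.
- white_mid (a point): Middle (on the axis, half-way up) of the white thread spool: stands upright, 34 mm across the end flanges (thread winding about 2 mm less), 45 mm tall, 30 g. Its z axis is the spool's axis, up.
- pink_mid (a point): Middle (on the axis, half-way up) of the pink thread spool: stands upright, 34 mm across the end flanges (thread winding about 2 mm less), 52 mm tall, 30 g. Its z axis is the spool's axis, up.
- red_mid (a point): Middle (on the axis, half-way up) of the red thread spool: stands upright, 34 mm across the end flanges (thread winding about 2 mm less), 52 mm tall, 30 g. Its z axis is the spool's axis, up.
- black_mid (a point): Middle (on the axis, half-way up) of the black thread spool: stands upright, 38 mm across the end flanges (thread winding about 2 mm less), 60 mm tall, 30 g. Its z axis is the spool's axis, up.
- cup_white: The round aluminium cup of the full rack in which the white spool stands at the start; fixed on the board, it shows where in the row that spool began. Origin at the centre of its underside (14 mm above the table), floor 3 mm above that.
- cup_pink: The round aluminium cup of the full rack in which the pink spool stands at the start; fixed on the board, it shows where in the row that spool began. Origin at the centre of its underside (14 mm above the table), floor 3 mm above that.
- cup_red: The round aluminium cup of the full rack in which the red spool stands at the start; fixed on the board, it shows where in the row that spool began. Origin at the centre of its underside (14 mm above the table), floor 3 mm above that.
- cup_black: The round aluminium cup of the full rack in which the black spool stands at the start; fixed on the board, it shows where in the row that spool began. Origin at the centre of its underside (14 mm above the table), floor 3 mm above that.
- sanding_block: Bystander, to be left alone: wooden block 40 x 68 x 28 mm. Origin at the centre of its underside.
- tape_measure: Bystander, to be left alone: red and black tape measure lying flat, 80 x 104 x 59 mm. Origin at the centre of its underside.
Mind the look-alikes: they are no part of the job. What is shaped like the part that bears pink_mid but purple is not meant.

How it is judged:
By the outcome, as a careful person would: the job done as asked, in the order asked, and still so for the second after the job is handed in, with the robot touching nothing.
It also fails if it takes over 102 s, if anything falls off the work surface, if the arm or the gripper's body presses on something with over 40 N, if the wrist force passes 120 N, or if a joint passes its speed limit or range.

## Robot

A 6-joint arm with a two-finger parallel gripper is mounted at the origin on a cart in front of the work surface, level with it; the furniture and walls round the work are solid. World frame = base frame: x ahead of the robot, y to its left, z up, the work surface at z = 0. Lengths are in m, angles in rad, forces in N, time in s.
With the tool pointing down it reaches from about 0.35 to 0.85 m from the base axis. Payload 8.1 kg.
Tool frame: the origin (TCP) lies at the very end of the fingers, on their centre line; the grasp point (between the pads) lies 19 mm behind it; z points along the fingers, y is the line along which they close (so a half turn about z gives the same grasp; the last joint's range is limited). The gripper opens to 93 mm and grips with 3 to 60 N. Pads are 15 mm wide; open, the fingers measure 128 mm over their backs; the gripper's body (75 mm by 188 mm) begins 65 mm behind the grasp point.
Start: joints at [-1.343, 0.13, 1.488, -0, 1.523, -0.085], TCP at [0.185, -0.571, 0.219] pointing down, gripper open.
Joint ranges: [-2.96, 2.96], [-0.89, 2.26], [0.02, 2.5], [-1.34, 4.48], [0, 2.73], [-2.66, 2.66]. Speed limits (rad/s): [2.39, 2.39, 2.79, 3.14, 3.14, 3.14].

## Interface

Orientations are given as a rotation vector (axis times angle).
In Python, from plant import read_state, eyes, workorder gives the robot as it stands. The module is installed in compiled form; this text tells all that it offers.
- The arm moves only by the tool play_rows, never from a script. Its argument "targets" is one flat list of numbers, 4 for each row, row after row: the shift along the tool's x, y, z in cm, then the turn about the tool's z in degrees. In form: [dx, dy, dz, roll, dx, dy, dz, roll, ...]. A call has 1 to 8 rows; each row is the pose to reach, as a shift and turn from the pose commanded when the call began, along the tool's axes at that moment; what a row does not reach only later rows make up. A row lasts 1/12 s, in which the tool goes at most 41.7 mm and 7.16 degrees, less where a joint would pass 70% of its speed; a pose out of reach is approached as far as the arm can. A call with a gripper value outside its range is refused whole. "grip" is the finger opening in cm, from 0 to 9.3, set as the call begins (left out, the last holds). The fingers move at their own pace and stop on an object; "grip_force" is the grip in N (left out, the last holds). Time passes only in rows, so rows that repeat a pose let the fingers close. It gives the time, the measured TCP pose, the force, the opening and the grip force at its end, in the units of the state.
- read_state(): the state, without advancing time (a new reading comes with each control period).
- eyes.read_camera(name): name is "scene" or "top" or "wrist"; returns a dict with "image" (420x560x3 uint8, red, green, blue), "vfov" (degrees; the focal length in pixels is half the picture's height over the tangent of half this angle, whatever the lens; pixels are square), "cx", "cy" (the principal point, pixels), "k1" (the pictures are not rectified: a ray, as slopes to the right and down, at radius r is drawn at 1 + k1 r^2 times it, then the intrinsics apply), "cam_to_world" (4x4, takes a point from camera to world coordinates); the wrist camera has in their place "T_tool_cam" (4x4, takes a point from camera to tool coordinates, whose origin is the TCP and whose axes are the flange's). Camera axes: x right, y up, looking along -z (the intrinsics and any distortion apply to the point x, -y, -z); pixel columns grow to the right and rows downward; lengths in m; the calibration is good to about 2 mm. A picture is of the moment at which its call begins: read the wrist's pose just before it. There is no depth.
- workorder.close_job(): hands the job in; it is judged then, once.
The state is a dict: "t": time; "q": joint angles; "dq": joint speeds; "joint_torque": joint torques, N m; "tool_pos": TCP position; "orientation": TCP orientation; "force": force on the tool from outside, world axes, zero at the start; "wrist_torque": the same for the moment, N m; "opening": finger opening in m; "gripper_force": force on a finger pad.
Only numpy, scipy, OpenCV 4.12 (cv2) and the standard library are available. Lean on these libraries where they do the work, as an engineer would, in place of code of your own. Each camera call takes 0.05 s, during which the arm holds its last target. There are 200 camera calls.

## Working session

There is one attempt and no reset: what is moved stays moved. The work goes in short steps, Python scripts to look and compute and a tool call to move; the robot and the scene stay as the last step left them, time stands still between calls to the robot, and variables do not carry over. Pictures are saved under pics/ and viewed, at most 14 in all, crops included, and the job is handed in when it is done.

Besides the shell and the picture viewer there is one more tool, called by a JSON object that holds its "api" and its "payload". play_rows: Moves the arm, as the interface text tells. Its arguments: {"type":"object","properties":{"targets":{"type":"array"},"grip":{"type":"number"},"grip_force":{"type":"number"}},"required":["targets"]}

```bash
mkdir -p pics
python3 - <<'E'
from plant import read_state, eyes
import cv2,pickle
s=read_state();print(s)
for n in("scene","top","wrist"):
    c=eyes.read_camera(n);pickle.dump((s,c),open(f"pics/{n}0.pkl","wb"))
    print(n,{k:v for k,v in c.items() if k!="image"})
    cv2.imwrite(f"pics/{n}0.png",c["image"][:,:,::-1])
E
```

```text
{'t': 0.0, 'q': array([-1.34341477e+00,  1.31145352e-01,  1.48926648e+00, -2.01690507e-05,
        1.52297441e+00, -8.54128470e-02]), 'dq': array([ 0.00280503,  0.00103754, -0.00017516,  0.00090119, -0.00122504,
        0.0004274 ]), 'joint_torque': array([-1.76770202e-03, -5.59852374e+01, -4.91757882e+01,  7.67697953e-02,
        3.53360258e-02, -1.64443145e-04]), 'tool_pos': array([ 0.18451204, -0.57034056,  0.21760391]), 'orientation': array([-3.10148302e+00, -4.89058802e-01,  2.31253335e-04]), 'force': array([ 0.28634124, -0.61383511,  0.36903032]), 'wrist_torque': array([-0.00184918, -0.00514458, -0.05035572]), 'gripper_force': 0.0, 'opening': 0.09286712237215983}
scene {'vfov': 48.892810469527525, 'cx': 282.80374181328114, 'cy': 208.37433837298448, 'k1': 0.006557066344610585, 'cam_to_world': array([[-0.68219266,  0.38040281, -0.62442524, -0.05695542],
       [-0.73115098, -0.36145747,  0.57859031,  0.62819194],
       [-0.00560579,  0.85125918,  0.52471552,  0.64235045],
       [ 0.        ,  0.        ,  0.        ,  1.        ]])}
top {'vfov': 42.786890462420395, 'cx': 282.2606781684526, 'cy': 201.2385817315712, 'k1': -0.18109211218079757, 'cam_to_world': array([[-0.02554464,  0.99469599, -0.09963612,  0.48980456],
       [-0.99961535, -0.02649262, -0.00820271,  0.00127217],
       [-0.01079883,  0.09938826,  0.99499013,  1.24069317],
       [ 0.        ,  0.        ,  0.        ,  1.        ]])}
wrist {'vfov': 64.58678994235079, 'cx': 283.4654825634719, 'cy': 215.56005609888823, 'k1': -0.0806567003919866, 'T_tool_cam': array([[-4.33379508e-04,  9.63586622e-01,  2.67396025e-01,
         7.33492665e-02],
       [ 9.99999906e-01,  4.10151924e-04,  1.42719250e-04,
        -8.28659987e-04],
       [ 2.78493660e-05,  2.67396062e-01, -9.63586709e-01,
        -1.66701319e-01],
       [ 0.00000000e+00,  0.00000000e+00,  0.00000000e+00,
         1.00000000e+00]])}
```

View pics/top0.png

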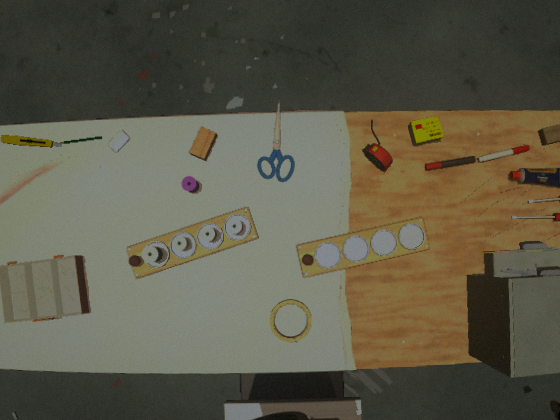

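View pics/scene0.png

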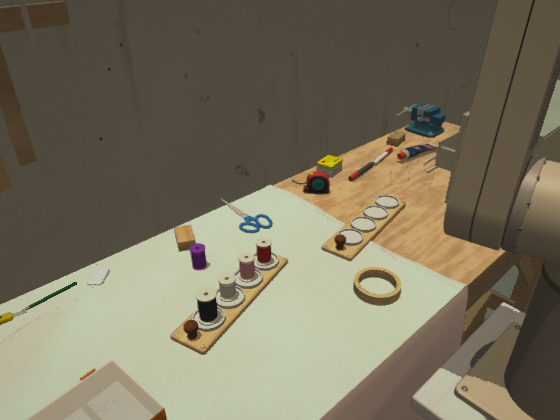

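Candidates: the spools on the full rack in top view are black (151,254), white (182,244), pink (210,236) and red (238,226). The purple look-alike is at (191,184), off the rack, and is not wanted. The scene view gives their colours: black (207,305), white (227,288), pink (247,265), red (264,250). The knobs are at (135,261) on the full rack and (307,260) on the empty rack.

```bash
cat > h.py <<'E'
import numpy as np,cv2,pickle
from scipy.spatial.transform import Rotation as R
def pose(s):
    T=np.eye(4);T[:3,:3]=R.from_rotvec(s["orientation"]).as_matrix();T[:3,3]=s["tool_pos"];return T
def cam(s,c): return c["cam_to_world"] if "cam_to_world" in c else pose(s)@c["T_tool_cam"]
def K(c):
    f=c["image"].shape[0]/2/np.tan(np.radians(c["vfov"])/2)
    return np.array([[f,0,c["cx"]],[0,f,c["cy"]],[0,0,1.]]),np.array([c["k1"],0,0,0,0.])
def ray(s,c,uv):
    k,d=K(c);p=cv2.undistortPoints(np.array(uv,float).reshape(-1,1,2),k,d)[:,0]
    T=cam(s,c);v=np.c_[p[:,0],-p[:,1],-np.ones(len(p))]@T[:3,:3].T
    return T[:3,3],v
def onz(s,c,uv,z):
    o,v=ray(s,c,uv);return o+v*((z-o[2])/v[:,2])[:,None]
def proj(s,c,P):
    k,d=K(c);T=np.linalg.inv(cam(s,c));p=np.atleast_2d(P)@T[:3,:3].T+T[:3,3]
    return cv2.projectPoints(p*[1,-1,-1],np.zeros(3),np.zeros(3),k,d)[0][:,0]
def tri(rays):
    A=0;b=0
    for o,v in rays:
        v=v/np.linalg.norm(v);M=np.eye(3)-np.outer(v,v);A=A+M;b=b+M@o
    x=np.linalg.solve(A,b)
    return x,max(np.linalg.norm(np.cross(x-o,v/np.linalg.norm(v))) for o,v in rays)
def load(n): return pickle.load(open(f"pics/{n}.pkl","rb"))
def snap(n,camn="wrist"):
    from plant import read_state,eyes
    s=read_state();c=eyes.read_camera(camn);pickle.dump((s,c),open(f"pics/{n}.pkl","wb"))
    cv2.imwrite(f"pics/{n}.png",c["image"][:,:,::-1]);return s,c
E
python3 - <<'E'
from h import *
s,c=load("top0")
im=c["image"];hsv=cv2.cvtColor(im,cv2.COLOR_RGB2HSV)
for name,(x0,y0,x1,y1) in dict(used=(115,195,270,290),new=(288,205,440,290)).items():
    sub=im[y0:y1,x0:x1].astype(int)
    m=((sub[:,:,0]-sub[:,:,2])>45).astype(np.uint8)
    if name=="new": print("hsv board/table",hsv[252,300+30-3],hsv[272,310],hsv[265,420],hsv[285,420])
    cs=max(cv2.findContours(m,0,2)[0],key=cv2.contourArea)
    print(name,cv2.minAreaRect(cs),x0,y0)
px=np.array([(151,254),(182,244),(210,236),(238,226)],float)
ps=np.array([(207,293),(227,280),(247,256),(264,242)],float)
s2,c2=load("scene0")
for a,b,n in zip(px,ps,"bwpr"):
    o,v=ray(s,c,a);o2,v2=ray(s2,c2,b);print(n,tri([(o,v[0]),(o2,v2[0])]))
print(onz(s,c,[(327,256),(356,249),(384,242),(412,236),(307,260),(135,261),(515,320)],.022))
big=np.hstack([cv2.resize(im[195:290,115:270],None,fx=2.55,fy=2.55,interpolation=2),cv2.resize(im[195:290,288:443],None,fx=2.55,fy=2.55,interpolation=2)])
cv2.imwrite("pics/crop1.png",big[:,:,::-1])
E
```

```text
used ((76.45001220703125, 47.34999465942383), (33.203914642333984, 128.3884735107422), 71.56504821777344) 115 195
hsv board/table [115  20 142] [ 26 125 129] [ 17 146 131] [ 19 138 133]
new ((80.0, 42.0), (84.0, 142.0), 90.0) 288 205
b (array([0.49764211, 0.30176518, 0.07697798]), np.float64(5.940075576899398e-05))
w (array([0.52038438, 0.23837524, 0.05576585]), np.float64(0.002396701276901736))
p (array([0.53672323, 0.17348261, 0.07053151]), np.float64(0.003042462085271992))
r (array([0.55707579, 0.11145363, 0.06399346]), np.float64(0.0023053023266439363))
[[ 0.48442159 -0.08688661  0.022     ]
 [ 0.49833686 -0.15341862  0.022     ]
 [ 0.5122763  -0.21824076  0.022     ]
 [ 0.52392763 -0.28375254  0.022     ]
 [ 0.47664441 -0.04127886  0.022     ]
 [ 0.48253999  0.35405657  0.022     ]
 [ 0.31902969 -0.52438124  0.022     ]]
```

View pics/crop1.png

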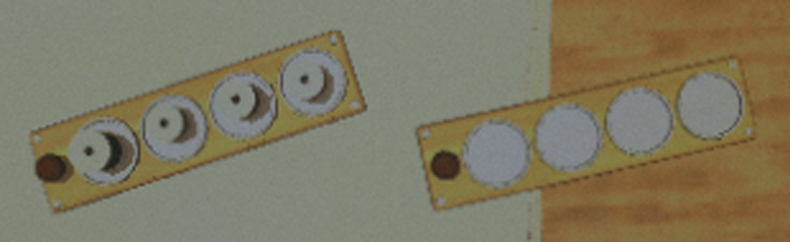

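The crop confirms the racks: full-rack spools are black (95,152), white (170,125), pink (240,100) and red (310,80), and the empty cups are at (497,152) to (710,105). Before sweeping the arm I'm checking the grey thing on the right of the top view.

View pics/wrist0.png

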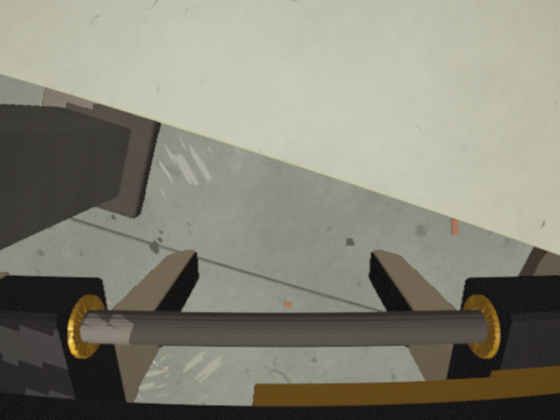

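Run:
```python
from h import *
s,c=load("top0")
print(proj(s,c,[[.185,-.57,.22],[.185,-.57,.3],[.185,-.57,.45],[0,0,.3],[.185,-.57,0]]))
s,c=load("scene0")
print(proj(s,c,[[.185,-.57,.22],[.185,-.57,.45],[.32,-.52,.0],[.45,-.45,0],[.45,-.45,.2]]))
```

```text
[[574.38043067 394.13178165]
 [594.19797338 403.30892346]
 [636.76755478 422.52068907]
 [295.60252725 524.81998229]
 [529.61498681 373.04928878]]
[[592.90742241 136.38455543]
 [632.41812073  30.93686965]
 [501.98453316 204.03119337]
 [444.24535353 195.43200407]
 [458.3129243  127.11491253]]
```

Run:
```python
from h import *
s,c=load("wrist0")
print(cam(s,c)[:3,3])
for z in (0,.2): print(onz(s,c,[(280,50),(5,80),(155,122),(350,190),(540,245),(20,20),(540,20),(453,225)],z).round(3))
s,c=load("top0")
for z in (0,.15,.3): print(onz(s,c,[(482,370),(468,275),(543,272),(540,240),(485,252),(350,368),(550,360),(75,373)],z).round(3))
im=c["image"];cv2.imwrite("pics/crop2.png",cv2.resize(im[220:400,420:560],None,fx=4,fy=3.3)[:,:,::-1])
```

```text
[ 0.25411787 -0.54727165  0.38431619]
[[ 0.327 -0.519  0.   ]
 [ 0.209 -0.22   0.   ]
 [ 0.212 -0.407  0.   ]
 [ 0.206 -0.644  0.   ]
 [ 0.217 -0.909  0.   ]
 [ 0.279 -0.227  0.   ]
 [ 0.457 -0.783  0.   ]
 [ 0.205 -0.782  0.   ]]
[[ 0.289 -0.534  0.2  ]
 [ 0.232 -0.39   0.2  ]
 [ 0.234 -0.48   0.2  ]
 [ 0.231 -0.594  0.2  ]
 [ 0.236 -0.721  0.2  ]
 [ 0.266 -0.394  0.2  ]
 [ 0.351 -0.66   0.2  ]
 [ 0.231 -0.66   0.2  ]]
[[ 0.202 -0.448  0.   ]
 [ 0.428 -0.42   0.   ]
 [ 0.426 -0.611  0.   ]
 [ 0.504 -0.607  0.   ]
 [ 0.481 -0.464  0.   ]
 [ 0.224 -0.134  0.   ]
 [ 0.212 -0.624  0.   ]
 [ 0.216  0.515  0.   ]]
[[ 0.237 -0.394  0.15 ]
 [ 0.436 -0.369  0.15 ]
 [ 0.434 -0.537  0.15 ]
 [ 0.502 -0.533  0.15 ]
 [ 0.482 -0.408  0.15 ]
 [ 0.257 -0.118  0.15 ]
 [ 0.246 -0.549  0.15 ]
 [ 0.249  0.453  0.15 ]]
[[ 0.272 -0.34   0.3  ]
 [ 0.443 -0.318  0.3  ]
 [ 0.442 -0.463  0.3  ]
 [ 0.5   -0.46   0.3  ]
 [ 0.483 -0.352  0.3  ]
 [ 0.289 -0.102  0.3  ]
 [ 0.279 -0.473  0.3  ]
 [ 0.282  0.391  0.3  ]]
```

View pics/crop2.png

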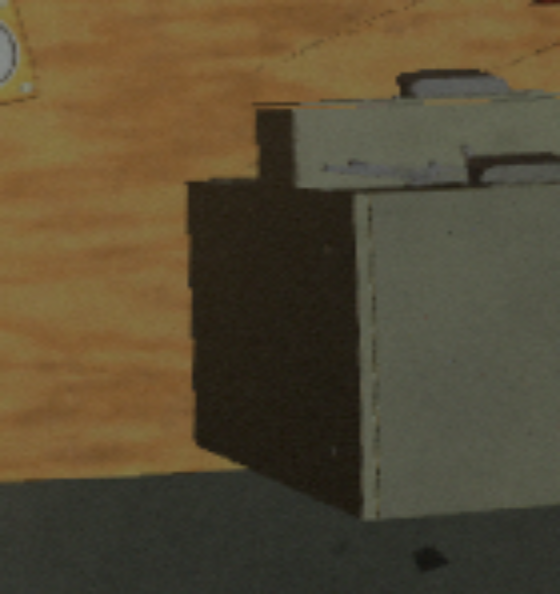

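Crop2 shows a tool chest about 0.23 m tall, with its left face at crop x≈190–360 and front at y≈520. The tool starts just in front of it and below its top, so I'll raise first.

{"api": "play_rows", "payload": {"targets": [0, 0, -20, 0, 0, 0, -20, 0, 0, 0, -20, 0, 0, 0, -20, 0, 0, 0, -20, 0, 0, 0, -20, 0, 42.3, -26.8, -20, 0, 42.3, -26.8, -20, 0]}}

```text
t: 0.82
tool_pos: [0.2372, -0.5072, 0.4178]
orientation: [-3.103, -0.483, 0.0]
force: [0.9, 0.7, -0.2]
opening: 0.0933
gripper_force: 0.0
```

{"api": "play_rows", "payload": {"targets": [34, -21.6, 0, 0, 34, -21.6, 0, 0, 34, -21.6, 0, 0, 34, -21.6, 0, 0, 34, -21.6, 0, 0, 34, -21.6, 0, 0, 34, -21.6, 0, 0, 34, -21.6, 0, 0]}}

```text
t: 1.48
tool_pos: [0.4514, -0.2482, 0.4184]
orientation: [-3.103, -0.489, 0.0]
force: [0.9, -0.3, -0.3]
opening: 0.0929
gripper_force: 0.0
```

```bash
cat >> h.py <<'E'
def go(xyz,yaw=None,s=None):
    "shift in tool cm + roll deg from the measured pose to world xyz, tool-x yaw deg"
    from plant import read_state
    s=s or read_state();T=pose(s);d=T[:3,:3].T@(np.array(xyz)-T[:3,3])*100
    y0=np.degrees(np.arctan2(T[1,0],T[0,0]))
    r=0 if yaw is None else -((yaw-y0+180)%360-180)
    print("t %.2f"%s["t"],"tcp",T[:3,3].round(4),"yaw %.2f"%y0,"tilt",T[:2,2].round(4),"F",s["force"].round(1),"open %.4f"%s["opening"],"=>",d.round(2),"roll %.2f"%r)
E
python3 -c "
from h import *
go((.505,-.186,.30),101.4)"
```

```text
t 1.48 tcp [ 0.4514 -0.2482  0.4184] yaw 17.92 tilt [-0.0001  0.0001] F [ 0.9 -0.3 -0.3] open 0.0929 => [ 7.01 -4.27 11.84] roll -83.48
```

{"api": "play_rows", "payload": {"targets": [6.3, -3.9, 11.8, -84, 6.3, -3.9, 11.8, -84, 6.3, -3.9, 11.8, -84, 6.3, -3.9, 11.8, -84, 6.3, -3.9, 11.8, -84, 6.3, -3.9, 11.8, -84, 6.3, -3.9, 11.8, -84, 6.3, -3.9, 11.8, -84]}}

```text
t: 2.15
tool_pos: [0.4984, -0.1933, 0.2999]
orientation: [-2.482, -1.925, 0.001]
force: [-0.1, 0.5, -1.1]
opening: 0.0929
gripper_force: 0.0
```

{"api": "play_rows", "payload": {"targets": [0, 0, 0, -26.5, 0, 0, 0, -26.5, 0, 0, 0, -26.5, 0, 0, 0, -26.5, 0, 0, 0, -26.5, 0, 0, 0, -26.5]}}

```text
t: 2.65
tool_pos: [0.4984, -0.1936, 0.3003]
orientation: [-1.986, -2.433, 0.0]
force: [0.5, 0.0, 0.2]
opening: 0.093
gripper_force: 0.0
```

```bash
python3 -c "
from h import *
s,c=snap('w1')
go((.505,-.186,.30),101.4,s)
go((.528,.206,.30),107.3,s)"
```

```text
t 2.65 tcp [ 0.4984 -0.1936  0.3003] yaw 101.54 tilt [-0.0005  0.0003] F [0.5 0.  0.2] open 0.0930 => [0.61 0.8  0.03] roll 0.14
t 2.65 tcp [ 0.4984 -0.1936  0.3003] yaw 101.54 tilt [-0.0005  0.0003] F [0.5 0.  0.2] open 0.0930 => [38.56 10.9   0.04] roll -5.76
```

View pics/w1.png

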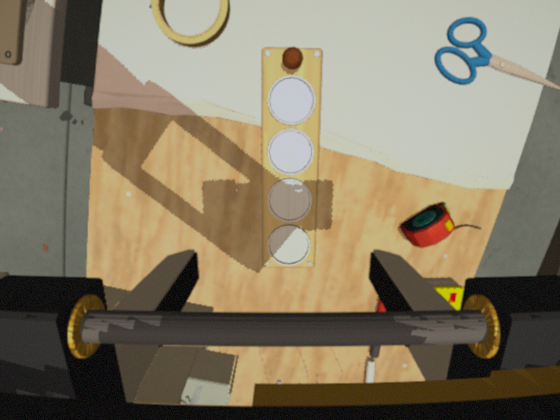

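The picture shows the empty rack whole: cup rims at (291,101), (290,150), (290,199) and (290,244), with the knob at (292,57). I'm going on to the full rack, with a second look on the way.

{"api": "play_rows", "payload": {"targets": [-6, 5, 0, 0, -6, 5, 0, 0, -6, 5, 0, 0, -6, 5, 0, 0]}}

```text
t: 3.03
tool_pos: [0.5598, -0.2428, 0.2978]
orientation: [-1.984, -2.43, 0.001]
force: [-1.4, -0.5, 1.5]
opening: 0.0926
gripper_force: 0.0
```

```bash
python3 -c "
from h import *
snap('w2')"
```

{"api": "play_rows", "payload": {"targets": [44.5, 6, 0, -5.8, 44.5, 6, 0, -5.8, 44.5, 6, 0, -5.8, 44.5, 6, 0, -5.8, 44.5, 6, 0, -5.8, 44.5, 6, 0, -5.8, 44.5, 6, 0, -5.8, 44.5, 6, 0, -5.8]}}

```text
t: 3.75
tool_pos: [0.5349, 0.0925, 0.3024]
orientation: [1.857, 2.531, 0.003]
force: [1.4, -0.7, -0.2]
opening: 0.093
gripper_force: 0.0
```

{"api": "play_rows", "payload": {"targets": [9, 1.2, 0, 0, 9, 1.2, 0, 0, 9, 1.2, 0, 0, 9, 1.2, 0, 0, 9, 1.2, 0, 0, 9, 1.2, 0, 0]}}

```text
t: 4.25
tool_pos: [0.5206, 0.1785, 0.3014]
orientation: [1.858, 2.532, 0.001]
force: [0.2, -0.5, -0.5]
opening: 0.0928
gripper_force: 0.0
```

```bash
python3 -c "
from h import *
s,c=snap('w3')
go((.528,.206,.30),107.3,s)"
```

```text
t 4.25 tcp [0.5206 0.1785 0.3014] yaw 107.45 tilt [ 0.0013 -0.0003] F [ 0.2 -0.5 -0.5] open 0.0928 => [2.4  1.53 0.14] roll 0.15
```

View pics/w3.png

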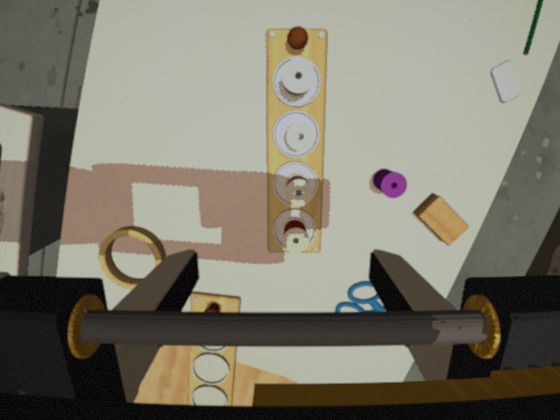

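The full rack shows in one view: knob (297,38), black spool top (297,76), white (299,136), pink (296,187), red (295,237). The purple look-alike is at (391,184). I'm taking a second view for height.

{"api": "play_rows", "payload": {"targets": [-6, 4, 0, 0, -6, 4, 0, 0, -6, 4, 0, 0, -6, 4, 0, 0]}}

```text
t: 4.63
tool_pos: [0.5776, 0.1317, 0.3]
orientation: [-1.863, -2.529, 0.001]
force: [-0.9, 0.8, -0.0]
opening: 0.0932
gripper_force: 0.0
```

Run:
```python
from h import *
snap('w4')
out=[]
for n,box in (("w1",(255,40,330,275)),("w2",(180,0,420,275)),("w3",(255,20,335,262)),("w4",(190,0,420,262))):
    s,c=load(n);x0,y0,x1,y1=box
    out.append(cv2.resize(c["image"][y0:y1,x0:x1],None,fx=2,fy=2))
H=max(o.shape[0] for o in out)
W=np.hstack([cv2.copyMakeBorder(o,0,H-o.shape[0],0,0,0) for o in out])
print(W.shape)
W=W[:, :]; cv2.imwrite("pics/crop3.png",cv2.resize(W,(800,int(H*800/W.shape[1])))[:,:,::-1])
```

```text
(550, 1250, 3)
```

View pics/crop3.png

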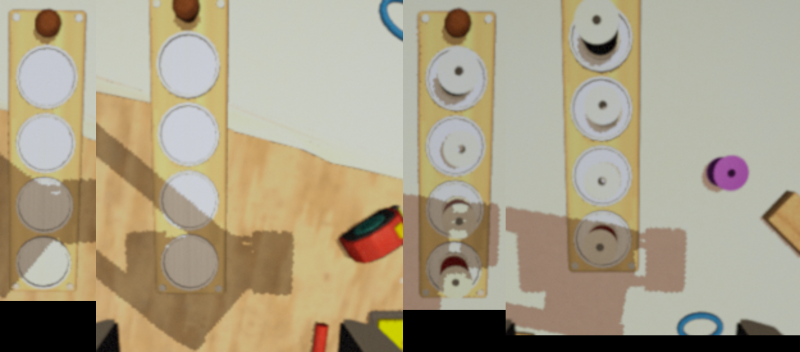

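Crop3: all four spool-top holes are clear in both views. In w3 they are ≈(299,76), (300,136), (299,192), (296,240); in w4 ≈(261,15), (265,81), (265,141), (263,193). The four empty cups are also clear in w1 and w2.

Run:
```python
from h import *
def hole(im,p):
    g=cv2.cvtColor(im,cv2.COLOR_RGB2GRAY).astype(float);x,y=np.round(p).astype(int)
    w=g[y-4:y+5,x-4:x+5];k=np.clip(np.median(w)-15-w,0,None);yy,xx=np.mgrid[y-4:y+5,x-4:x+5]
    return np.array([(k*xx).sum(),(k*yy).sum()])/max(k.sum(),1e-6)
def cups(im,pts):
    hsv=cv2.cvtColor(im,cv2.COLOR_RGB2HSV);m=(hsv[:,:,1]<70).astype(np.uint8);r=[]
    for p in pts:
        f=m.copy()
        M=np.zeros_like(m);cv2.circle(M,tuple(map(int,p)),28,1,-1);f*=M
        f=cv2.morphologyEx(f,2,np.ones((3,3),np.uint8))
        n,l,st,ce=cv2.connectedComponentsWithStats(f)
        i=l[int(p[1]),int(p[0])];cs=cv2.convexHull(max(cv2.findContours((l==i).astype(np.uint8),0,1)[0],key=cv2.contourArea))
        e=cv2.fitEllipse(cs);r.append(e[0]);print(i,np.round(e[0],1),np.round(e[1],1))
    return np.array(r)
a3=[(298.7,75.5),(300,136.4),(298.7,191.9),(296.4,240)];a4=[(261.4,14.8),(265.3,81.3),(265.3,140.6),(263,193)]
s3,c3=load("w3");s4,c4=load("w4");st,ct=load("top0")
for n,p,q in zip(("black","white","pink","red"),a3,a4):
    p=hole(c3["image"],p);q=hole(c4["image"],q)
    r=[(o,v[0]) for o,v in (ray(s3,c3,p),ray(s4,c4,q))]
    print(n,p.round(1),q.round(1),*tri(r))
s1,c1=load("w1");s2,c2=load("w2")
A=cups(c1["image"],[(291,101),(290,150),(290,199),(289,244)])
off=lambda cx,cy:((cx-96)/1.28+180,cy/1.28)
B=cups(c2["image"],[off(188,65),off(189,134),off(189,202),off(190,262)])
for p,q in zip(A,B):
    r=[(o,v[0]) for o,v in (ray(s1,c1,p),ray(s2,c2,q))]
    print("cup",*tri(r),onz(s1,c1,p,.021)[0],onz(s2,c2,q,.021)[0])
```

```text
black [298.   75.1] [260.6  15.1] [0.49686602 0.30503512 0.07933555] 6.01013960003059e-05
white [300.9 136.4] [265.4  81.3] [0.52082665 0.24220876 0.07135924] 0.0003118742273541553
pink [298.2 192.5] [263.8 141.7] [0.53839921 0.1775355  0.0712259 ] 0.000584767289535347
red [295.5 240.3] [263.2 192.8] [0.55456695 0.11837735 0.07093674] 3.4284290490984124e-05
1 [291.1  99.6] [48.7 50.4]
1 [290.2 151.3] [46.8 47.6]
2 [289.4 199.6] [43.7 43.9]
2 [288.7 245.2] [41.1 43. ]
1 [251.5  49.9] [50.1 53. ]
1 [251.7 104.4] [48.7 50.4]
1 [252.1 155.9] [46.7 47. ]
2 [252.6 204.5] [43.1 44.3]
cup [ 0.48548527 -0.08820464  0.0214687 ] 6.92574303865902e-06 [ 0.48548316 -0.08817572  0.021     ] [ 0.48542617 -0.08811221  0.021     ]
cup [ 0.49779742 -0.15288443  0.02136142] 1.4072173414145672e-05 [ 0.49781787 -0.15289936  0.021     ] [ 0.49774978 -0.15288112  0.021     ]
cup [ 0.51007694 -0.21726113  0.0217224 ] 5.220560901915316e-05 [ 0.510152   -0.21737538  0.021     ] [ 0.50998663 -0.21737891  0.021     ]
cup [ 0.52249991 -0.28153198  0.02412184] 1.713131490617625e-05 [ 0.52276567 -0.28267914  0.021     ] [ 0.5223482 -0.2823051  0.021    ]
```

Run:
```python
from h import *
P={"black":((298,75.1),(260.6,15.1),.077),"white":((300.9,136.4),(265.4,81.3),.062),"pink":((298.2,192.5),(263.8,141.7),.069),"red":((295.5,240.3),(263.2,192.8),.069)}
s3,c3=load("w3");s4,c4=load("w4")
for n,(a,b,z) in P.items(): print(n,onz(s3,c3,a,z)[0],onz(s4,c4,b,z)[0])
go((.5546,.1184,.15),107.2)
```

```text
black [0.49685411 0.30530976 0.077     ] [0.49655921 0.30565201 0.077     ]
white [0.52155219 0.24233034 0.062     ] [0.51985187 0.24291185 0.062     ]
pink [0.53891615 0.17763331 0.069     ] [0.53792351 0.17689516 0.069     ]
red [0.55487214 0.11775241 0.069     ] [0.55450722 0.11794495 0.069     ]
t 4.68 tcp [0.577  0.1327 0.3003] yaw 107.32 tilt [-0.0009  0.    ] F [-0.3 -1.  -0.8] open 0.0930 => [-0.71 -2.55 15.03] roll 0.12
```

{"api": "play_rows", "payload": {"targets": [-0.7, -2.5, 15, 0, -0.7, -2.5, 15, 0, -0.7, -2.5, 15, 0, -0.7, -2.5, 15, 0, -0.7, -2.5, 15, 0, -0.7, -2.5, 15, 0], "grip": 9.3, "grip_force": 15}}

```text
t: 5.18
tool_pos: [0.5534, 0.1203, 0.1499]
orientation: [-1.856, -2.532, 0.003]
force: [0.6, 0.5, 0.3]
opening: 0.0928
gripper_force: 0.0
```

```bash
python3 -c "
from h import *
s,c=snap('w5')
go((.5546,.118,.029),107.2,s)
print(proj(s,c,[[.5546,.118,.069],[.5546,.118,.017]]))"
```

```text
t 5.18 tcp [0.5534 0.1203 0.1499] yaw 107.51 tilt [-0.0031 -0.0001] F [0.6 0.5 0.3] open 0.0928 => [-0.27  0.08 12.09] roll 0.31
[[285.27300088 226.52280566]
 [285.27301524 209.97571351]]
```

View pics/w5.png

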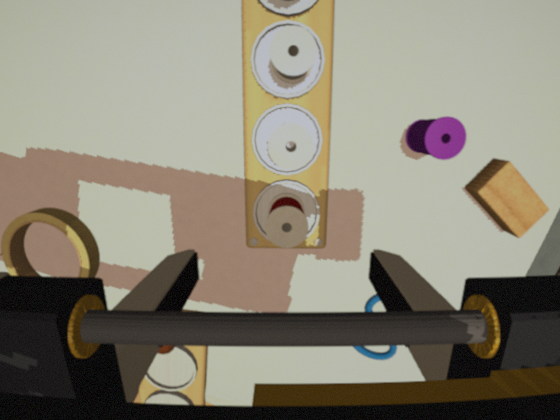

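Red's hole is at (287,227), against a predicted (285,227), so the aim is good. Descending and gripping.

{"api": "play_rows", "payload": {"targets": [-0.3, 0.1, 4, 0, -0.3, 0.1, 8, 0, -0.3, 0.1, 11, 0, -0.3, 0.1, 12.1, 0, -0.3, 0.1, 12.1, 0, -0.3, 0.1, 12.1, 0]}}

```text
t: 5.73
tool_pos: [0.5589, 0.1182, 0.0323]
orientation: [1.856, 2.532, 0.003]
force: [1.0, 0.7, -0.2]
opening: 0.0935
gripper_force: 0.0
```

{"api": "play_rows", "payload": {"targets": [0, 0, 0, 0, 0, 0, 0, 0, 0, 0, 0, 0, 0, 0, 0, 0, 0, 0, 0, 0, 0, 0, 0, 0, 0, 0, 0, 0, 0, 0, 0, 0], "grip": 2.5}}

```text
t: 6.4
tool_pos: [0.5568, 0.1177, 0.0296]
orientation: [-1.857, -2.534, 0.0]
force: [0.2, 0.0, -0.5]
opening: 0.0446
gripper_force: 0.0
```

{"api": "play_rows", "payload": {"targets": [0, 0, 0, 0, 0, 0, 0, 0, 0, 0, 0, 0, 0, 0, 0, 0]}}

```text
t: 6.73
tool_pos: [0.5568, 0.1178, 0.0295]
orientation: [-1.857, -2.534, 0.0]
force: [0.5, -0.4, 0.3]
opening: 0.0308
gripper_force: 15.0
```

```bash
python3 -c "
from h import *
go((.4855,-.0881,.15),100.8)"
```

```text
t 6.73 tcp [0.5568 0.1178 0.0295] yaw 107.52 tilt [-0.0002  0.    ] F [ 0.5 -0.4  0.3] open 0.0308 => [-17.48 -13.   -12.05] roll 6.72
```

{"api": "play_rows", "payload": {"targets": [0, 0, -3, 0, 0, 0, -6, 0, 0, 0, -9, 0, 0, 0, -12, 0, -17.5, -13, -12, 6.7, -17.5, -13, -12, 6.7, -17.5, -13, -12, 6.7, -17.5, -13, -12, 6.7]}}

```text
t: 7.4
tool_pos: [0.5017, -0.0409, 0.1499]
orientation: [2.0, 2.422, 0.0]
force: [0.3, -0.3, 0.3]
opening: 0.031
gripper_force: 15.0
```

```bash
python3 -c "
from h import *
go((.4855,-.0881,.15),100.8)"
```

```text
t 7.40 tcp [ 0.5017 -0.0409  0.1499] yaw 100.89 tilt [ 0.0007 -0.0002] F [ 0.3 -0.3  0.3] open 0.0310 => [-4.33 -2.48 -0.01] roll 0.09
```

{"api": "play_rows", "payload": {"targets": [-4.3, -2.5, 0, 0, -4.3, -2.5, 0, 0, -4.3, -2.5, 0, 0, -4.3, -2.5, 0, 0, -4.3, -2.5, 0, 0]}}

```text
t: 7.82
tool_pos: [0.4863, -0.0856, 0.1496]
orientation: [-2.001, -2.421, -0.001]
force: [0.7, 0.1, -0.0]
opening: 0.0309
gripper_force: 15.0
```

```bash
python3 -c "
from h import *
go((.4855,-.0881,.031),100.8)"
```

```text
t 7.82 tcp [ 0.4863 -0.0856  0.1496] yaw 100.85 tilt [0.0002 0.0006] F [ 0.7  0.1 -0. ] open 0.0309 => [-0.24 -0.13 11.86] roll 0.05
```

{"api": "play_rows", "payload": {"targets": [-0.2, -0.1, 4, 0, -0.2, -0.1, 8, 0, -0.2, -0.1, 10.5, 0, -0.2, -0.1, 11.5, 0, -0.2, -0.1, 11.9, 0, -0.2, -0.1, 11.9, 0, -0.2, -0.1, 11.9, 0, -0.2, -0.1, 11.9, 0]}}

```text
t: 8.48
tool_pos: [0.487, -0.0887, 0.0324]
orientation: [1.999, 2.42, 0.002]
force: [0.0, -0.7, 0.2]
opening: 0.0309
gripper_force: 15.0
```

```bash
python3 -c "
from h import *
go((.4855,-.0881,.0305),100.8)"
```

```text
t 8.48 tcp [ 0.487  -0.0887  0.0324] yaw 100.86 tilt [ 0.0029 -0.0007] F [ 0.  -0.7  0.2] open 0.0309 => [ 0.09 -0.14  0.19] roll 0.06
```

{"api": "play_rows", "payload": {"targets": [0, 0, 0, 0, 0, 0, 0, 0, 0, 0, 0, 0, 0, 0, 0, 0, 0, 0, 0, 0, 0, 0, 0, 0, 0, 0, 0, 0], "grip": 6.5}}

```text
t: 9.07
tool_pos: [0.4853, -0.0888, 0.0306]
orientation: [-2.002, -2.421, -0.0]
force: [-0.0, 1.0, 0.2]
opening: 0.0646
gripper_force: 0.0
```

{"api": "play_rows", "payload": {"targets": [0, 0, -4, 0, 0, 0, -8, 0, 0, 0, -12, 0, 0, 0, -12, 0, 0, 0, -12, 0]}}

```text
t: 9.48
tool_pos: [0.4876, -0.0895, 0.154]
orientation: [1.998, 2.416, 0.004]
force: [-0.2, 0.4, -0.3]
opening: 0.0651
gripper_force: 0.0
```

```bash
python3 -c "
from h import *
s,c=snap('w6')
print(proj(s,c,[[.4855,-.0881,.069]]))
go((.538,.177,.15),107.2)"
```

```text
[[281.58196161 219.19044791]]
t 9.53 tcp [ 0.4861 -0.089   0.1516] yaw 100.82 tilt [ 0.0023 -0.0006] F [ 0.1 -0.1 -0.9] open 0.0653 => [25.16 10.09  0.15] roll -6.38
```

View pics/w6.png

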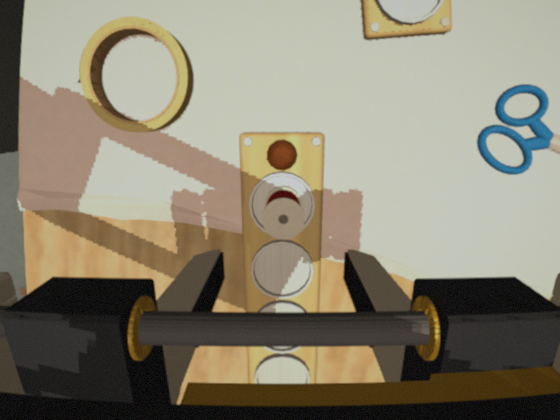

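Red stands upright in the cup nearest the knob, with its hole at (283,219) against a predicted (282,219). Next is pink.

{"api": "play_rows", "payload": {"targets": [25.1, 10.1, 0, -6.4, 25.1, 10.1, 0, -6.4, 25.1, 10.1, 0, -6.4, 25.1, 10.1, 0, -6.4, 25.1, 10.1, 0, -6.4, 25.1, 10.1, 0, -6.4, 25.1, 10.1, 0, -6.4, 25.1, 10.1, 0, -6.4]}}

```text
t: 10.2
tool_pos: [0.536, 0.1807, 0.1479]
orientation: [-1.857, -2.53, 0.003]
force: [-0.3, -0.6, -0.1]
opening: 0.0649
gripper_force: 0.0
```

{"api": "play_rows", "payload": {"targets": [0, 0, 0, 0, 0, 0, 0, 0, 0, 0, 0, 0]}}

```text
t: 10.45
tool_pos: [0.5368, 0.1752, 0.1496]
orientation: [-1.865, -2.527, 0.003]
force: [-1.0, -0.0, -0.2]
opening: 0.065
gripper_force: 0.0
```

```bash
python3 -c "
from h import *
go((.538,.177,.0295),107.2)"
```

```text
t 10.45 tcp [0.5368 0.1752 0.1496] yaw 107.14 tilt [-0.0018 -0.0008] F [-1.  -0.  -0.2] open 0.0650 => [ 0.13  0.19 12.01] roll -0.06
```

{"api": "play_rows", "payload": {"targets": [0.1, 0.2, 4, 0, 0.1, 0.2, 8, 0, 0.1, 0.2, 11, 0, 0.1, 0.2, 12, 0, 0.1, 0.2, 12, 0, 0.1, 0.2, 12, 0, 0.1, 0.2, 12, 0, 0.1, 0.2, 12, 0]}}

```text
t: 11.12
tool_pos: [0.5413, 0.1785, 0.0336]
orientation: [1.863, 2.526, 0.006]
force: [-0.2, 1.0, 0.7]
opening: 0.0649
gripper_force: 0.0
```

{"api": "play_rows", "payload": {"targets": [0, 0, 0, 0, 0, 0, 0, 0, 0, 0, 0, 0, 0, 0, 0, 0, 0, 0, 0, 0, 0, 0, 0, 0, 0, 0, 0, 0, 0, 0, 0, 0], "grip": 2.5}}

```text
t: 11.78
tool_pos: [0.5391, 0.1783, 0.0307]
orientation: [1.864, 2.529, 0.0]
force: [0.1, 0.2, 0.2]
opening: 0.0313
gripper_force: 15.0
```

```bash
python3 -c "
from h import *
go((.4978,-.1529,.15),100.8)"
```

```text
t 11.78 tcp [0.5391 0.1783 0.0307] yaw 107.22 tilt [0.0002 0.0001] F [0.1 0.2 0.2] open 0.0313 => [-30.41 -13.75 -11.93] roll 6.42
```

{"api": "play_rows", "payload": {"targets": [0, 0, -3, 0, 0, 0, -6, 0, 0, 0, -9, 0, 0, 0, -12, 0, -30.4, -13.7, -12, 6.4, -30.4, -13.7, -12, 6.4, -30.4, -13.7, -12, 6.4, -30.4, -13.7, -12, 6.4]}}

```text
t: 12.45
tool_pos: [0.518, 0.0115, 0.1508]
orientation: [2.001, 2.422, 0.0]
force: [0.7, -0.6, 0.0]
opening: 0.031
gripper_force: 15.0
```

```bash
python3 -c "
from h import *
go((.4978,-.1529,.15),100.8)"
```

```text
t 12.45 tcp [0.518  0.0115 0.1508] yaw 100.89 tilt [ 0.0003 -0.0001] F [ 0.7 -0.6  0. ] open 0.0310 => [-15.77  -5.09   0.08] roll 0.09
```

{"api": "play_rows", "payload": {"targets": [-15.8, -5.1, 0, 0, -15.8, -5.1, 0, 0, -15.8, -5.1, 0, 0, -15.8, -5.1, 0, 0, -15.8, -5.1, 0, 0, -15.8, -5.1, 0, 0, -15.8, -5.1, 0, 0, -15.8, -5.1, 0, 0]}}

```text
t: 13.12
tool_pos: [0.4982, -0.1508, 0.1504]
orientation: [-2.0, -2.421, -0.0]
force: [-0.1, -1.1, -0.5]
opening: 0.0315
gripper_force: 15.0
```

```bash
python3 -c "
from h import *
go((.4978,-.1529,.0315),100.8)"
```

```text
t 13.12 tcp [ 0.4982 -0.1508  0.1504] yaw 100.88 tilt [-0.0004  0.0006] F [-0.1 -1.1 -0.5] open 0.0315 => [-0.21 -0.07 11.89] roll 0.08
```

{"api": "play_rows", "payload": {"targets": [-0.2, -0.1, 4, 0, -0.2, -0.1, 8, 0, -0.2, -0.1, 10.5, 0, -0.2, -0.1, 11.5, 0, -0.2, -0.1, 11.8, 0, -0.2, -0.1, 11.9, 0, -0.2, -0.1, 11.9, 0, -0.2, -0.1, 11.9, 0]}}

```text
t: 13.78
tool_pos: [0.4992, -0.1545, 0.0338]
orientation: [1.999, 2.419, 0.002]
force: [-1.0, 0.3, -0.1]
opening: 0.0314
gripper_force: 15.0
```

{"api": "play_rows", "payload": {"targets": [0, 0, 0, 0, 0, 0, 0, 0]}}

```text
t: 13.95
tool_pos: [0.4985, -0.1545, 0.033]
orientation: [2.001, 2.419, 0.001]
force: [-0.6, 0.3, 0.0]
opening: 0.0315
gripper_force: 15.0
```

```bash
python3 -c "
from h import *
go((.4978,-.1529,.0315),100.8)"
```

```text
t 13.95 tcp [ 0.4985 -0.1545  0.033 ] yaw 100.82 tilt [ 0.0022 -0.0009] F [-0.6  0.3  0. ] open 0.0315 => [ 0.17 -0.04  0.15] roll 0.02
```

{"api": "play_rows", "payload": {"targets": [0, 0, 0.1, 0, 0, 0, 0.1, 0, 0, 0, 0.1, 0, 0, 0, 0.1, 0]}}

```text
t: 14.28
tool_pos: [0.4975, -0.1542, 0.0306]
orientation: [-2.002, -2.421, 0.0]
force: [-0.0, -0.2, -0.1]
opening: 0.0316
gripper_force: 15.0
```

{"api": "play_rows", "payload": {"targets": [0, 0, 0, 0, 0, 0, 0, 0, 0, 0, 0, 0, 0, 0, 0, 0, 0, 0, 0, 0, 0, 0, 0, 0, 0, 0, 0, 0], "grip": 6.5}}

```text
t: 14.87
tool_pos: [0.4976, -0.1541, 0.0307]
orientation: [2.002, 2.421, 0.0]
force: [-0.0, -0.2, 0.3]
opening: 0.0649
gripper_force: 0.0
```

{"api": "play_rows", "payload": {"targets": [0, 0, -4, 0, 0, 0, -8, 0, 0, 0, -12, 0, 0, 0, -12, 0, 0, 0, -12, 0]}}

```text
t: 15.28
tool_pos: [0.4999, -0.155, 0.1542]
orientation: [1.998, 2.416, 0.003]
force: [-0.5, 0.9, -0.4]
opening: 0.0649
gripper_force: 0.0
```

```bash
python3 -c "
from h import *
snap('w7')
go((.521,.2425,.15),107.2)"
```

```text
t 15.33 tcp [ 0.4983 -0.1544  0.1517] yaw 100.82 tilt [ 0.0023 -0.001 ] F [ 1.1  0.9 -1. ] open 0.0649 => [38.56  9.68  0.14] roll -6.38
```

{"api": "play_rows", "payload": {"targets": [38.6, 9.7, 0, -6.4, 38.6, 9.7, 0, -6.4, 38.6, 9.7, 0, -6.4, 38.6, 9.7, 0, -6.4, 38.6, 9.7, 0, -6.4, 38.6, 9.7, 0, -6.4, 38.6, 9.7, 0, -6.4, 38.6, 9.7, 0, -6.4]}}

```text
t: 16.0
tool_pos: [0.5149, 0.1804, 0.1482]
orientation: [-1.863, -2.527, 0.004]
force: [0.3, -0.6, 0.1]
opening: 0.0646
gripper_force: 0.0
```

```bash
python3 -c "
from h import *
go((.521,.2425,.15),107.2)"
```

```text
t 16.00 tcp [0.5149 0.1804 0.1482] yaw 107.22 tilt [-0.0035 -0.0009] F [ 0.3 -0.6  0.1] open 0.0646 => [ 5.75  2.42 -0.19] roll 0.02
```

{"api": "play_rows", "payload": {"targets": [5.8, 2.4, 0, 0, 5.8, 2.4, 0, 0, 5.8, 2.4, 0, 0, 5.8, 2.4, 0, 0, 5.8, 2.4, 0, 0, 5.8, 2.4, 0, 0, 5.8, 2.4, 0, 0, 5.8, 2.4, 0, 0]}}

```text
t: 16.67
tool_pos: [0.5226, 0.24, 0.1506]
orientation: [1.866, 2.527, -0.0]
force: [1.0, -0.1, 0.1]
opening: 0.0655
gripper_force: 0.0
```

```bash
python3 -c "
from h import *
s,c=snap('w8')
print(proj(s,c,[[.521,.2425,.062]]))
go((.521,.2425,.029),107.2,s)"
```

```text
[[283.47942435 217.03870793]]
t 16.67 tcp [0.5226 0.24   0.1506] yaw 107.12 tilt [-0.     -0.0001] F [ 1.  -0.1  0.1] open 0.0655 => [ 0.29 -0.08 12.16] roll -0.08
```

View pics/w8.png

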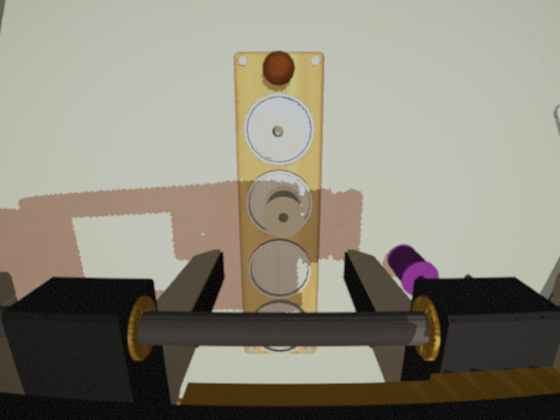

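White's hole is at (284,217), exactly as predicted. The purple look-alike at (417,270) is clear of the fingers. Descending.

{"api": "play_rows", "payload": {"targets": [0.2, -0.1, 4, 0, 0.2, -0.1, 8, 0, 0.2, -0.1, 11, 0, 0.2, -0.1, 12.1, 0, 0.2, -0.1, 12.1, 0, 0.2, -0.1, 12.1, 0, 0.2, -0.1, 12.1, 0, 0.2, -0.1, 12.1, 0]}}

```text
t: 17.38
tool_pos: [0.5231, 0.2435, 0.0326]
orientation: [1.863, 2.527, 0.006]
force: [0.4, -0.5, 1.1]
opening: 0.0647
gripper_force: 0.0
```

{"api": "play_rows", "payload": {"targets": [0, 0, 0, 0, 0, 0, 0, 0, 0, 0, 0, 0, 0, 0, 0, 0, 0, 0, 0, 0, 0, 0, 0, 0, 0, 0, 0, 0, 0, 0, 0, 0], "grip": 2.5}}

```text
t: 18.05
tool_pos: [0.5209, 0.2428, 0.0296]
orientation: [-1.864, -2.529, -0.0]
force: [-0.2, 0.3, -0.2]
opening: 0.0313
gripper_force: 15.0
```

```bash
python3 -c "
from h import *
go((.5101,-.2173,.15),100.8)"
```

```text
t 18.05 tcp [0.5209 0.2428 0.0296] yaw 107.22 tilt [0. 0.] F [-0.2  0.3 -0.2] open 0.0313 => [-43.63 -14.65 -12.04] roll 6.42
```

{"api": "play_rows", "payload": {"targets": [0, 0, -3, 0, 0, 0, -6, 0, 0, 0, -9, 0, 0, 0, -12, 0, -43.6, -14.6, -12, 6.4, -43.6, -14.6, -12, 6.4, -43.6, -14.6, -12, 6.4, -43.6, -14.6, -12, 6.4]}}

```text
t: 18.72
tool_pos: [0.5167, 0.0748, 0.1499]
orientation: [2.0, 2.422, 0.0]
force: [0.0, -0.2, 0.1]
opening: 0.0313
gripper_force: 15.0
```

```bash
python3 -c "
from h import *
go((.5101,-.2173,.15),100.8)"
```

```text
t 18.72 tcp [0.5167 0.0748 0.1499] yaw 100.88 tilt [ 0.0005 -0.0001] F [ 0.  -0.2  0.1] open 0.0313 => [-2.856e+01 -6.160e+00 -1.000e-02] roll 0.08
```

{"api": "play_rows", "payload": {"targets": [-28.6, -6.2, 0, 0, -28.6, -6.2, 0, 0, -28.6, -6.2, 0, 0, -28.6, -6.2, 0, 0, -28.6, -6.2, 0, 0, -28.6, -6.2, 0, 0, -28.6, -6.2, 0, 0, -28.6, -6.2, 0, 0]}}

```text
t: 19.38
tool_pos: [0.5088, -0.2233, 0.1498]
orientation: [2.007, 2.414, -0.004]
force: [1.0, 0.0, -0.6]
opening: 0.0312
gripper_force: 15.0
```

{"api": "play_rows", "payload": {"targets": [0, 0, 0, 0, 0, 0, 0, 0, 0, 0, 0, 0]}}

```text
t: 19.63
tool_pos: [0.5099, -0.2152, 0.1494]
orientation: [-2.001, -2.421, -0.0]
force: [-0.4, 0.2, -0.3]
opening: 0.0309
gripper_force: 15.0
```

```bash
python3 -c "
from h import *
go((.5101,-.2173,.0305),100.8)"
```

```text
t 19.63 tcp [ 0.5099 -0.2152  0.1494] yaw 100.87 tilt [-0.0004  0.0007] F [-0.4  0.2 -0.3] open 0.0309 => [-2.200e-01 -1.000e-02  1.189e+01] roll 0.07
```

{"api": "play_rows", "payload": {"targets": [-0.2, 0, 4, 0, -0.2, 0, 8, 0, -0.2, 0, 10.5, 0, -0.2, 0, 11.5, 0, -0.2, 0, 11.9, 0, -0.2, 0, 11.9, 0, -0.2, 0, 11.9, 0, -0.2, 0, 11.9, 0]}}

```text
t: 20.3
tool_pos: [0.512, -0.2189, 0.033]
orientation: [1.999, 2.419, 0.001]
force: [0.5, -0.4, -0.1]
opening: 0.031
gripper_force: 15.0
```

{"api": "play_rows", "payload": {"targets": [0, 0, 0, 0, 0, 0, 0, 0, 0, 0, 0, 0, 0, 0, 0, 0]}}

```text
t: 20.63
tool_pos: [0.5105, -0.2185, 0.0311]
orientation: [2.002, 2.42, 0.0]
force: [-0.2, 0.2, -0.1]
opening: 0.0313
gripper_force: 15.0
```

{"api": "play_rows", "payload": {"targets": [0, 0, 0, 0, 0, 0, 0, 0, 0, 0, 0, 0, 0, 0, 0, 0, 0, 0, 0, 0, 0, 0, 0, 0, 0, 0, 0, 0], "grip": 7}}

```text
t: 21.22
tool_pos: [0.5102, -0.2183, 0.0306]
orientation: [-2.002, -2.421, 0.0]
force: [-1.4, -0.1, 0.2]
opening: 0.0695
gripper_force: 0.0
```

{"api": "play_rows", "payload": {"targets": [0, 0, -4, 0, 0, 0, -8, 0, 0, 0, -12, 0, 0, 0, -12, 0, 0, 0, -12, 0]}}

```text
t: 21.63
tool_pos: [0.5125, -0.2196, 0.1545]
orientation: [1.998, 2.416, 0.002]
force: [0.4, -0.2, -1.1]
opening: 0.0704
gripper_force: 0.0
```

```bash
python3 -c "
from h import *
snap('w9')
go((.4967,.3055,.16),107.2)"
```

```text
t 21.68 tcp [ 0.511  -0.2187  0.1518] yaw 100.82 tilt [ 0.0022 -0.0012] F [-0.6  0.4 -1.3] open 0.0703 => [51.76  8.44 -0.89] roll -6.38
```

{"api": "play_rows", "payload": {"targets": [51.7, 8.4, -1, -6.4, 51.7, 8.4, -1, -6.4, 51.7, 8.4, -1, -6.4, 51.7, 8.4, -1, -6.4, 51.7, 8.4, -1, -6.4, 51.7, 8.4, -1, -6.4, 51.7, 8.4, -1, -6.4, 51.7, 8.4, -1, -6.4]}}

```text
t: 22.35
tool_pos: [0.4991, 0.1166, 0.1547]
orientation: [-1.863, -2.527, 0.004]
force: [0.1, -0.6, 0.0]
opening: 0.07
gripper_force: 0.0
```

```bash
python3 -c "
from h import *
go((.4967,.3055,.16),107.2)"
```

```text
t 22.35 tcp [0.4991 0.1166 0.1547] yaw 107.21 tilt [-0.0035 -0.0005] F [ 0.1 -0.6  0. ] open 0.0700 => [18.12  5.36 -0.54] roll 0.01
```

{"api": "play_rows", "payload": {"targets": [18.1, 5.4, -0.5, 0, 18.1, 5.4, -0.5, 0, 18.1, 5.4, -0.5, 0, 18.1, 5.4, -0.5, 0, 18.1, 5.4, -0.5, 0, 18.1, 5.4, -0.5, 0, 18.1, 5.4, -0.5, 0, 18.1, 5.4, -0.5, 0]}}

```text
t: 23.02
tool_pos: [0.498, 0.3028, 0.16]
orientation: [-1.863, -2.528, 0.005]
force: [-0.4, -0.6, 0.4]
opening: 0.0703
gripper_force: 0.0
```

{"api": "play_rows", "payload": {"targets": [0, 0, 0, 0, 0, 0, 0, 0, 0, 0, 0, 0]}}

```text
t: 23.27
tool_pos: [0.4992, 0.3026, 0.1619]
orientation: [-1.866, -2.527, 0.0]
force: [0.2, -0.1, 0.3]
opening: 0.0698
gripper_force: 0.0
```

```bash
python3 -c "
from h import *
s,c=snap('w10')
print(proj(s,c,[[.4967,.3055,.077]]))
go((.4967,.3055,.03),107.2,s)"
```

```text
[[282.50713559 217.49313605]]
t 23.27 tcp [0.4992 0.3026 0.1619] yaw 107.13 tilt [-0.0002 -0.0002] F [ 0.2 -0.1  0.3] open 0.0698 => [ 0.36 -0.15 13.19] roll -0.07
```

View pics/w10.png

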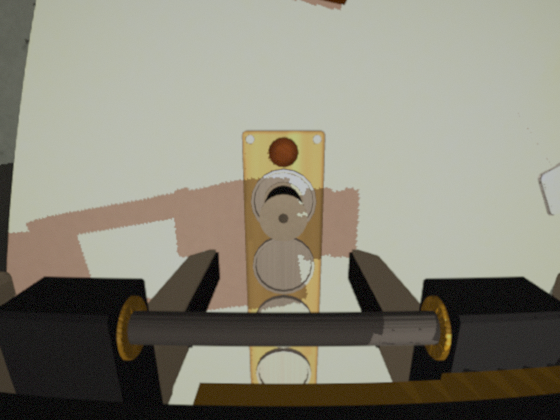

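Black's hole is at (283,218), as predicted, and the other three cups of this rack are empty.

{"api": "play_rows", "payload": {"targets": [0.3, -0.1, 4, 0, 0.3, -0.1, 8, 0, 0.3, -0.1, 12, 0, 0.3, -0.1, 13.1, 0, 0.3, -0.1, 13.1, 0, 0.3, -0.1, 13.1, 0, 0.3, -0.1, 13.1, 0, 0.3, -0.1, 13.1, 0]}}

```text
t: 23.98
tool_pos: [0.4996, 0.3074, 0.0345]
orientation: [1.863, 2.527, 0.007]
force: [-0.6, -0.3, 1.0]
opening: 0.0697
gripper_force: 0.0
```

{"api": "play_rows", "payload": {"targets": [0, 0, 0, 0, 0, 0, 0, 0, 0, 0, 0, 0, 0, 0, 0, 0, 0, 0, 0, 0, 0, 0, 0, 0, 0, 0, 0, 0, 0, 0, 0, 0], "grip": 2.5}}

```text
t: 24.65
tool_pos: [0.4971, 0.3063, 0.031]
orientation: [-1.864, -2.529, 0.0]
force: [-0.5, -0.1, 1.3]
opening: 0.0347
gripper_force: 15.0
```

```bash
python3 -c "
from h import *
go((.5226,-.2825,.16),100.8)"
```

```text
t 24.65 tcp [0.4971 0.3063 0.031 ] yaw 107.22 tilt [-0.0001 -0.    ] F [-0.5 -0.1  1.3] open 0.0347 => [-56.99 -15.   -12.9 ] roll 6.42
```

{"api": "play_rows", "payload": {"targets": [0, 0, -3, 0, 0, 0, -7, 0, 0, 0, -10, 0, 0, 0, -13, 0, -57, -15, -13, 6.4, -57, -15, -13, 6.4, -57, -15, -13, 6.4, -57, -15, -13, 6.4]}}

```text
t: 25.32
tool_pos: [0.504, 0.1384, 0.1612]
orientation: [2.001, 2.422, 0.0]
force: [-0.8, -0.2, -1.3]
opening: 0.0344
gripper_force: 15.0
```

```bash
python3 -c "
from h import *
go((.5226,-.2825,.16),100.8)"
```

```text
t 25.32 tcp [0.504  0.1384 0.1612] yaw 100.88 tilt [ 0.0005 -0.    ] F [-0.8 -0.2 -1.3] open 0.0344 => [-41.68  -6.12   0.12] roll 0.08
```

{"api": "play_rows", "payload": {"targets": [-41.7, -6.1, 0, 0, -41.7, -6.1, 0, 0, -41.7, -6.1, 0, 0, -41.7, -6.1, 0, 0, -41.7, -6.1, 0, 0, -41.7, -6.1, 0, 0, -41.7, -6.1, 0, 0, -41.7, -6.1, 0, 0]}}

```text
t: 25.98
tool_pos: [0.5185, -0.1954, 0.161]
orientation: [2.002, 2.421, 0.0]
force: [1.0, -0.0, 0.4]
opening: 0.0346
gripper_force: 15.0
```

```bash
python3 -c "
from h import *
go((.5226,-.2825,.16),100.8)"
```

```text
t 25.98 tcp [ 0.5185 -0.1954  0.161 ] yaw 100.81 tilt [0.0002 0.    ] F [ 1.  -0.   0.4] open 0.0346 => [-8.64 -1.23  0.1 ] roll 0.01
```

{"api": "play_rows", "payload": {"targets": [-8.6, -1.2, 0, 0, -8.6, -1.2, 0, 0, -8.6, -1.2, 0, 0, -8.6, -1.2, 0, 0, -8.6, -1.2, 0, 0, -8.6, -1.2, 0, 0, -8.6, -1.2, 0, 0]}}

```text
t: 26.57
tool_pos: [0.5234, -0.2784, 0.161]
orientation: [-2.0, -2.423, -0.0]
force: [-0.5, -0.2, -0.8]
opening: 0.0347
gripper_force: 15.0
```

```bash
python3 -c "
from h import *
go((.5226,-.2825,.032),100.8)"
```

```text
t 26.57 tcp [ 0.5234 -0.2784  0.161 ] yaw 100.92 tilt [-0.0001  0.0004] F [-0.5 -0.2 -0.8] open 0.0347 => [-0.39 -0.16 12.9 ] roll 0.12
```

{"api": "play_rows", "payload": {"targets": [-0.2, -0.1, 4, 0, -0.2, -0.1, 8, 0, -0.2, -0.1, 11.5, 0, -0.2, -0.1, 12.5, 0, -0.2, -0.1, 12.9, 0, -0.2, -0.1, 12.9, 0, -0.2, -0.1, 12.9, 0, -0.2, -0.1, 12.9, 0]}}

```text
t: 27.23
tool_pos: [0.5243, -0.2828, 0.0345]
orientation: [1.999, 2.419, 0.001]
force: [-0.1, -0.6, -0.6]
opening: 0.0345
gripper_force: 15.0
```

{"api": "play_rows", "payload": {"targets": [0, 0, 0, 0, 0, 0, 0, 0, 0, 0, 0, 0, 0, 0, 0, 0]}}

```text
t: 27.57
tool_pos: [0.5229, -0.2824, 0.0325]
orientation: [2.002, 2.42, 0.0]
force: [-0.6, 0.0, -0.5]
opening: 0.0343
gripper_force: 15.0
```

```bash
python3 -c "
from h import *
go((.5226,-.2825,.0315),100.8)"
```

```text
t 27.57 tcp [ 0.5229 -0.2824  0.0325] yaw 100.81 tilt [ 0.0006 -0.0004] F [-0.6  0.  -0.5] open 0.0343 => [-0.01 -0.03  0.1 ] roll 0.01
```

Release, lift, and step back along the row for the final look.

{"api": "play_rows", "payload": {"targets": [0, 0, 0.1, 0, 0, 0, 0.1, 0, 0, 0, 0.1, 0]}}

```text
t: 27.82
tool_pos: [0.5224, -0.2821, 0.0308]
orientation: [-2.002, -2.421, 0.0]
force: [-0.4, 0.4, -0.7]
opening: 0.0346
gripper_force: 15.0
```

{"api": "play_rows", "payload": {"targets": [0, 0, 0, 0, 0, 0, 0, 0, 0, 0, 0, 0, 0, 0, 0, 0, 0, 0, 0, 0, 0, 0, 0, 0, 0, 0, 0, 0], "grip": 7}}

```text
t: 28.4
tool_pos: [0.5227, -0.2821, 0.031]
orientation: [2.002, 2.421, 0.0]
force: [0.5, 0.2, 0.3]
opening: 0.0696
gripper_force: 0.0
```

{"api": "play_rows", "payload": {"targets": [0, 0, -4, 0, 0, 0, -8, 0, 0, 0, -12, 0, 0, 0, -16, 0, 0, 0, -20, 0, 0, 0, -24, 0, 0, 0, -24, 0, 0, 0, -24, 0]}}

```text
t: 29.07
tool_pos: [0.5242, -0.2832, 0.2751]
orientation: [1.998, 2.415, 0.001]
force: [-0.8, -0.7, -1.4]
opening: 0.0699
gripper_force: 0.0
```

```bash
python3 -c "
from h import *
s,c=snap('w11');s2,c2=snap('s11','scene');go((.5,-.2,.27),None,s)
a=c['image'][:300,180:400];b=c2['image'][60:340,150:450]
print(c['image'].shape,proj(s,c,[[.4855,-.0881,.069],[.4978,-.1529,.069],[.5101,-.2173,.062],[.5226,-.2825,.077]]))
f=lambda x:cv2.resize(x,(int(x.shape[1]*500/x.shape[0]),500))
W=np.hstack([f(a),f(b)])[:,:,::-1];W=cv2.resize(W,(800,int(500*800/W.shape[1])));cv2.imwrite('pics/fin.png',W)"
```

```text
t 29.07 tcp [ 0.5242 -0.2832  0.2751] yaw 100.82 tilt [ 0.006  -0.0039] F [-0.8 -0.7 -1.4] open 0.0699 => [ 8.63 -0.82  0.46] roll 0.00
(420, 560, 3) [[282.05097839  -0.77910784]
 [282.04265037  66.6780998 ]
 [282.12006265 130.06185474]
 [282.22382398 191.30910033]]
```

View pics/fin.png

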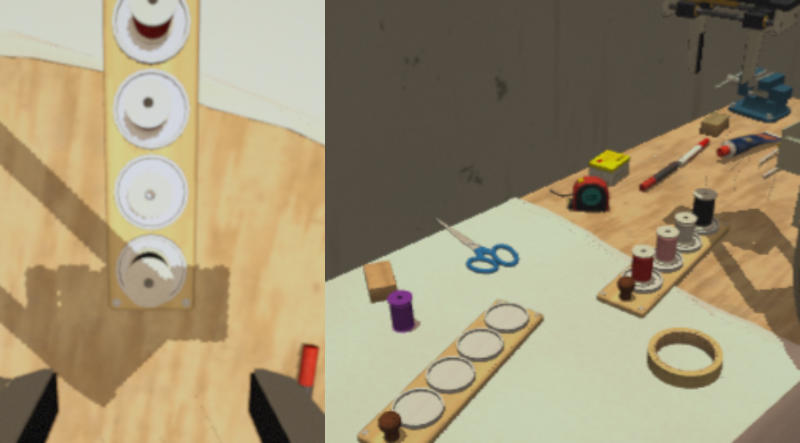

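The scene view shows the new rack, from the knob at (626,288), holding red (642,265), pink (667,243), white (685,230) and black (704,207). All stand upright, and the old rack is empty.

```bash
python3 -c "
from plant import workorder
print(workorder.close_job())"
```

```text
the job is handed in; nothing more can be done
None
```

All four spools are on the new rack in reverse order from the knob (red, pink, white, black), upright in their cups in the last pictures, and I handed the job in at about 29 s.

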